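# Sound the middle-sized bell

### The arm

A 7-joint arm with a two-finger parallel gripper is mounted at the origin on the work surface. World frame = base frame: x ahead of the robot, y to its left, z up, the work surface at z = 0. Lengths are in m, angles in rad, forces in N, time in s.
With the tool pointing down it reaches from about 0.425 to 0.925 m from the base axis. Payload 6.8 kg.
Tool frame: the origin (TCP) lies between the finger pads, 19 mm behind the fingertips; this is the grasp point; z points along the fingers, y is the line along which they close (so a half turn about z gives the same grasp; the last joint's range is limited). The gripper opens to 85 mm and grips with 20 to 120 N. Pads are 22 mm wide; open, the fingers measure 114 mm over their backs; the gripper's body (76 mm by 85 mm) begins 54 mm behind the grasp point. The pads swing forward as they close: fully open they stand 13 mm farther back than shut.
Start: joints at [-1.255, 0.477, 0.022, 1.555, -0.011, 1.109, -0.083], TCP at [0.278, 0.615, 0.25] pointing down, gripper open.
Joint ranges: [-2.96, 2.96], [-0.34, 2.1], [-1.41, 1.46], [0.24, 2.44], [-1.37, 4.51], [0.17, 1.92], [-2.96, 2.96]. Speed limits (rad/s): [2.39, 2.39, 3.14, 3.14, 3.14, 3.14, 3.14].

### API

Orientations are given as a unit quaternion [w, x, y, z].
In Python, from station import * gives the robot as it stands.
- The arm moves only by the tool carry_out, never from a script. Its argument "rows" is text: rows parted by semicolons, each of 4 numbers parted by spaces: the shift along the world's x, y, z in mm, then the turn about the world's z in degrees. In form: dx dy dz yaw; .... A call has 1 to 10 rows; each row shifts and turns the commanded pose from where the row before left it; what a row does not reach is not made up. A row lasts 1/8 s, in which the tool goes at most 62.5 mm and 10.7 degrees, less where a joint would pass 70% of its speed; a pose out of reach is approached as far as the arm can. A call is refused whole if a number of a shift passes 62.5 or a number of a turn 10.7, either way. A call with a gripper value outside its range is refused whole. "claw" is the finger opening in mm, from 0 to 85.4, set as the call begins (left out, the last holds). The fingers move at their own pace and stop on an object; "force" is the grip in N (left out, the last holds). Time passes only in rows, so rows that do not move let the fingers close. It gives the time, the measured TCP pose, the force, the opening and the grip force at its end, in the units of the state.
- get_obs(): the state, without advancing time (a new reading comes with each control period).
- read_camera(name): name is "side" or "top" or "wrist"; returns a dict with "img" (480x640x3 uint8, blue, green, red), "fov_y" (degrees; the focal length in pixels is half the picture's height over the tangent of half this angle, whatever the lens; pixels are square), "cx", "cy" (the principal point, pixels), "world_to_cam" (4x4, takes a point from world to camera coordinates). Camera axes: x right, y up, looking along -z (the intrinsics and any distortion apply to the point x, -y, -z); pixel columns grow to the right and rows downward; lengths in m; the calibration is good to about 2 mm. A picture is of the moment at which its call begins. There is no depth.
- hand_in(): hands the job in; it is judged then, once.
Trained networks look in the newest picture that a camera, given by its name, has taken for a name from the list of things; names that differ only in an ending like _2 or _b are one class to them, and where a whole thing is asked for, a point or a joint stands for the part that bears it (a point fixed in the world has none). Each returns a list of dicts, best first, with "confidence" (0 to 1); they miss things now and then, are a little off and sometimes report something else, mostly with a low value. They report only what shows in the picture. A call takes as long as a camera call. They do not tell look-alikes from the thing itself.
- recognise(camera, thing): "centre" ([column, row] in pixels, amid what is visible of it).
- outline_of(camera, thing): "pixels" (480x640 bool, what is visible of it) and "centre" ([column, row] in pixels, amid what is visible of it).
- place_of(camera, thing): "centre" ([column, row] in pixels: a listed point, or the origin of a listed thing).
The state is a dict: "t": time; "q": joint angles; "joint_vel": joint speeds; "joint_torque": joint torques, N m; "eef_pos": TCP position; "tool_rot": TCP orientation; "contact_force": force on the tool from outside, world axes, zero at the start; "torque": the same for the moment, N m; "gripper_width": opening from 0.0 (shut) to 1.0 (fully open); "grasp_force": force on a finger pad.
Only numpy, scipy, OpenCV 4.12 (cv2) and the standard library are available. Lean on these libraries where they do the work, as an engineer would, in place of code of your own. Each camera call takes 0.05 s, during which the arm holds its last target. There are 200 camera calls.

### The job

Three clock bells stand on the bench, each on its own stand with a black key. Try the middle-sized bell: with the fingertips gently press its key down as far as it goes, let it spring back up, then draw the hand well back above the stands. Leave the other two stands and everything else on the bench untouched, and do not lift or shove the bell's own stand.

Things in the scene. Friction and masses are not known exactly. Their poses are not given: they have to be found in the camera images.
- bell_middle: Bell stand: pale wooden base 215 (x) x 100 (y) x 18 mm, loose, about 1.2 kg. Origin at its underside, z up; base from x = -97 to +117 mm. Key at the -x end, which faces roughly to the robot; brass bell, a dome open below, at the +x end. Bell 68 mm across, centred at x = +54 mm, lip 69 mm and top 95 mm above the bench.
- bell_middle_key_pad (a point): Centre of the top face of the black key pad (30 x 30 x 8 mm) of the middle-sized stand; at rest 58 mm above the bench and 78 mm from the stand's origin towards -x. The pad is on a lever pivoted 53 mm further towards the bell and moves almost straight down when pressed. All three keys are alike. The point moves with the key.
- bell_middle_key (a joint): Tilt of the middle-sized stand's key, rad: 0 at rest (up), grows as the pad is pressed, 0.24 at the stop: pad 13 mm down, the little hammer at the lever's other end at the bell's lip. About 1 N starts it, 5 N holds it at the stop; it springs back up when let go.
- bell_small: Bell stand: pale wooden base 215 (x) x 100 (y) x 18 mm, loose, about 1.2 kg. Origin at its underside, z up; base from x = -97 to +117 mm. Key at the -x end, which faces roughly to the robot; brass bell, a dome open below, at the +x end. Bell 48 mm across, centred at x = +44 mm, lip 69 mm and top 89 mm above the bench.
- bell_small_key_pad (a point): Centre of the top face of the black key pad (30 x 30 x 8 mm) of the small stand; at rest 58 mm above the bench and 78 mm from the stand's origin towards -x. The pad is on a lever pivoted 53 mm further towards the bell and moves almost straight down when pressed. All three keys are alike. The point moves with the key.
- bell_small_key (a joint): Tilt of the small stand's key, rad: 0 at rest (up), grows as the pad is pressed, 0.24 at the stop: pad 13 mm down, the little hammer at the lever's other end at the bell's lip. About 1 N starts it, 5 N holds it at the stop; it springs back up when let go.
- bell_large: Bell stand: pale wooden base 215 (x) x 100 (y) x 18 mm, loose, about 1.2 kg. Origin at its underside, z up; base from x = -97 to +117 mm. Key at the -x end, which faces roughly to the robot; brass bell, a dome open below, at the +x end. Bell 90 mm across, centred at x = +65 mm, lip 69 mm and top 102 mm above the bench.
- bell_large_key_pad (a point): Centre of the top face of the black key pad (30 x 30 x 8 mm) of the large stand; at rest 58 mm above the bench and 78 mm from the stand's origin towards -x. The pad is on a lever pivoted 53 mm further towards the bell and moves almost straight down when pressed. All three keys are alike. The point moves with the key.
- bell_large_key (a joint): Tilt of the large stand's key, rad: 0 at rest (up), grows as the pad is pressed, 0.24 at the stop: pad 13 mm down, the little hammer at the lever's other end at the bell's lip. About 1 N starts it, 5 N holds it at the stop; it springs back up when let go.
- glue: White plastic glue bottle, 56 mm across, 150 mm tall, standing loose; origin at the centre of its underside. A bystander.
- jar: Glass jar with a steel lid, 68 mm across, 85 mm tall, standing loose; origin at the centre of its underside. A bystander.
- screwdriver: Screwdriver lying loose on the bench between the robot and the stands; origin under its middle, handle towards its own -x. A bystander.
Mind the look-alikes: they are no part of the job. Leave any blue or purple look-alike of the bell_middle alone. Leave any orange look-alike of the bell_small alone.

How it is judged:
By the outcome, as a careful person would: the job done as asked, in the order asked, and still so for the second after the job is handed in, with the robot touching nothing.
It also fails if it takes over 32 s, if anything falls off the work surface, if the arm or the gripper's body presses on something with over 40 N, if the wrist force passes 120 N, or if a joint passes its speed limit or range.

## Working session

There is one attempt and no reset: what is moved stays moved. The work goes in short steps, Python scripts to look and compute and a tool call to move; the robot and the scene stay as the last step left them, time stands still between calls to the robot, and variables do not carry over. Pictures are saved under pics/ and viewed, at most 10 in all, crops included, and the job is handed in when it is done.

Besides the shell and the picture viewer there is one more tool, called after "Call:" by a JSON object that holds its "name" and its "arguments". carry_out: Moves the arm, as the interface text tells. Its arguments: {"type":"object","properties":{"rows":{"type":"string"},"claw":{"type":"number"},"force":{"type":"number"}},"required":["rows"]}

```bash
mkdir -p pics; cat > h.py <<'E'
from station import *
import numpy as np, cv2
def ray(c,p):
    f=240/np.tan(np.radians(c["fov_y"])/2); M=np.array(c["world_to_cam"]); R=M[:3,:3]; o=-R.T@M[:3,3]
    d=R.T@np.array([(p[0]-c["cx"])/f,-(p[1]-c["cy"])/f,-1.0]); return o,d
def atz(c,p,z):
    o,d=ray(c,p); return o+d*(z-o[2])/d[2]
def proj(c,P):
    f=240/np.tan(np.radians(c["fov_y"])/2); M=np.array(c["world_to_cam"]); v=M[:3,:3]@np.array(P)+M[:3,3]
    return c["cx"]+f*v[0]/-v[2], c["cy"]-f*v[1]/-v[2]
E
python3 - <<'E'
from h import *
for n in("top","side"):
    c=read_camera(n); cv2.imwrite(f"pics/{n}0.png",c["img"]); print(n,{k:v for k,v in c.items() if k!="img"})
    for k in("bell_middle","bell_small","bell_large"):
        for r in place_of(n,k+"_key_pad"):
            print(k,np.round(r["centre"]),round(r["confidence"],2),atz(c,r["centre"],.058).round(3))
E
```

```text
top {'fov_y': 51.11092516034138, 'cx': 333.6178126526302, 'cy': 238.3927772538627, 'world_to_cam': array([[ 2.60865177e-02, -9.99645640e-01,  5.29977366e-03,
        -6.02397506e-02],
       [ 9.84363021e-01,  2.66108835e-02,  1.74130137e-01,
        -4.90314716e-01],
       [-1.74209464e-01,  6.74452309e-04,  9.84708387e-01,
        -1.19551857e+00],
       [ 0.00000000e+00,  0.00000000e+00,  0.00000000e+00,
         1.00000000e+00]])}
bell_middle [562. 266.] 0.87 [ 0.437 -0.603  0.058]
bell_middle [403. 287.] 0.81 [ 0.374 -0.217  0.058]
bell_middle [419. 205.] 0.62 [ 0.579 -0.256  0.058]
bell_small [341. 232.] 0.8 [ 0.504 -0.066  0.058]
bell_small [128. 287.] 0.68 [0.357 0.442 0.058]
bell_large [233. 232.] 0.82 [0.5   0.199 0.058]
side {'fov_y': 51.269812174800165, 'cx': 316.79322007464094, 'cy': 249.4498508546701, 'world_to_cam': array([[-0.91574814,  0.40150946, -0.01398197,  0.4588775 ],
       [-0.25375351, -0.5510691 ,  0.79494151,  0.04521329],
       [ 0.3114715 ,  0.73151418,  0.60652494, -1.6880429 ],
       [ 0.        ,  0.        ,  0.        ,  1.        ]])}
bell_middle [267. 224.] 0.53 [ 0.571 -0.253  0.058]
bell_middle [275. 170.] 0.51 [ 0.421 -0.591  0.058]
bell_middle [325. 215.] 0.5 [ 0.374 -0.216  0.058]
bell_small [440. 350.] 0.51 [0.365 0.44  0.058]
bell_small [305. 250.] 0.45 [ 0.51  -0.069  0.058]
bell_large [348. 304.] 0.8 [0.499 0.203 0.058]
bell_large [262. 225.] 0.58 [ 0.587 -0.254  0.058]
```

View pics/top0.png

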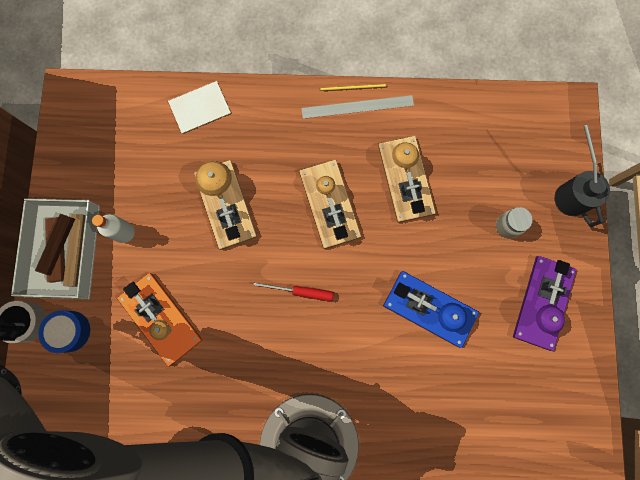

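View pics/side0.png

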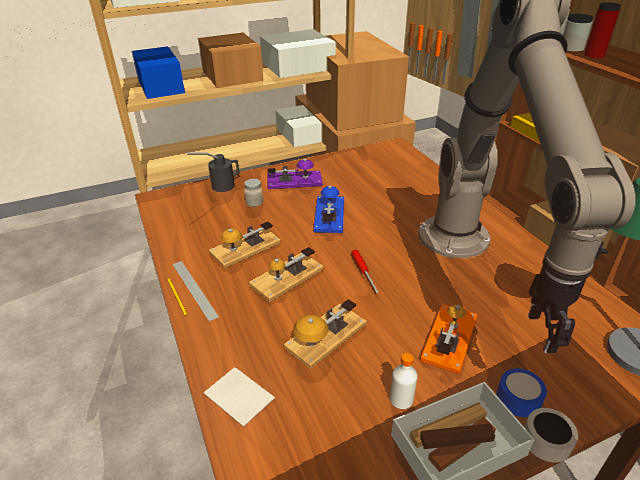

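Top picture: three pale stands, with the large dome at (213,178), the small at (326,185) and the third at (405,154). Possible confusions for the middle pad are pale small (341,232), pale large (233,232), blue (403,287), purple (562,266) and orange (128,287). I choose the pale right-hand stand, pad near (416,208), and check it in a close crop.

```bash
python3 - <<'E'
from h import *
a=cv2.imread("pics/top0.png")[125:255,290:450]; cv2.imwrite("pics/crop.png",cv2.resize(a,None,fx=5,fy=4.6,interpolation=cv2.INTER_CUBIC) if 0 else cv2.resize(a,None,fx=4.5,fy=4.5,interpolation=cv2.INTER_CUBIC))
for n in("top","side"):
    c=read_camera(n)
    for r in outline_of(n,"bell_middle"):
        m=r["pixels"].astype(np.uint8); print(n,r["centre"],round(r["confidence"],2),cv2.minAreaRect(cv2.findNonZero(m)))
    for r in place_of(n,"bell_middle"): print("orig",n,np.round(r["centre"],1),round(r["confidence"],2),atz(c,r["centre"],0).round(4))
    for r in place_of(n,"bell_middle_key_pad"): print("pad",n,np.round(r["centre"],1),round(r["confidence"],2),atz(c,r["centre"],0.058).round(4))
print(get_obs())
E
```

```text
top [405.7, 176.2] 0.78 ((406.52947998046875, 178.61766052246094), (82.94718170166016, 40.98851776123047), 75.96376037597656)
orig top [405.3 181.2] 0.91 [ 0.656  -0.2303  0.    ]
orig top [545.2 298.9] 0.85 [ 0.3597 -0.5816  0.    ]
orig top [424.2 306.4] 0.83 [ 0.333  -0.2779  0.    ]
pad top [561.  267.6] 0.84 [ 0.4323 -0.5989  0.058 ]
pad top [416.9 206.7] 0.77 [ 0.5741 -0.2506  0.058 ]
side [294.5, 178.5] 0.79 ((293.4336242675781, 173.50442504882812), (27.671905517578125, 54.412540435791016), 86.18592071533203)
side [241.7, 243.8] 0.75 ((241.51104736328125, 241.12905883789062), (35.05316925048828, 69.81865692138672), 65.13629913330078)
side [329.2, 209.5] 0.66 ((328.2254943847656, 209.18661499023438), (29.08859634399414, 46.61314010620117), 2.045408248901367)
orig side [331.5 215.1] 0.88 [ 0.3169 -0.2882  0.    ]
orig side [250.7 246.2] 0.84 [ 0.6389 -0.2317  0.    ]
orig side [290.9 180.4] 0.76 [ 0.3579 -0.585   0.    ]
pad side [327.8 214.9] 0.59 [ 0.3651 -0.2151  0.058 ]
pad side [265.1 223.9] 0.52 [ 0.5763 -0.2534  0.058 ]
pad side [273.9 171.1] 0.45 [ 0.4264 -0.5843  0.058 ]
{'t': 0.8, 'q': array([-1.25512165,  0.47698284,  0.0223844 ,  1.55539072, -0.01147365,
        1.10928705, -0.08307788]), 'joint_vel': array([ 0.00142944, -0.00188982, -0.00072208, -0.00018325,  0.00043536,
       -0.00166772, -0.00044295]), 'joint_torque': array([ 3.65304390e-05, -5.96269798e+01,  1.60608653e+00, -2.81524479e+01,
        1.23404141e-02,  1.71197873e-03, -5.00634329e-06]), 'eef_pos': array([0.27756457, 0.61531905, 0.25002305]), 'tool_rot': array([5.10447094e-06, 2.10292353e-01, 9.77638545e-01, 2.98256454e-05]), 'contact_force': array([ 0.33931875,  0.81615391, -0.48845592]), 'torque': array([-0.04631847,  0.06884423, -0.02279913]), 'grasp_force': 0.0, 'gripper_width': 0.9982679910777951}
```

View pics/crop.png

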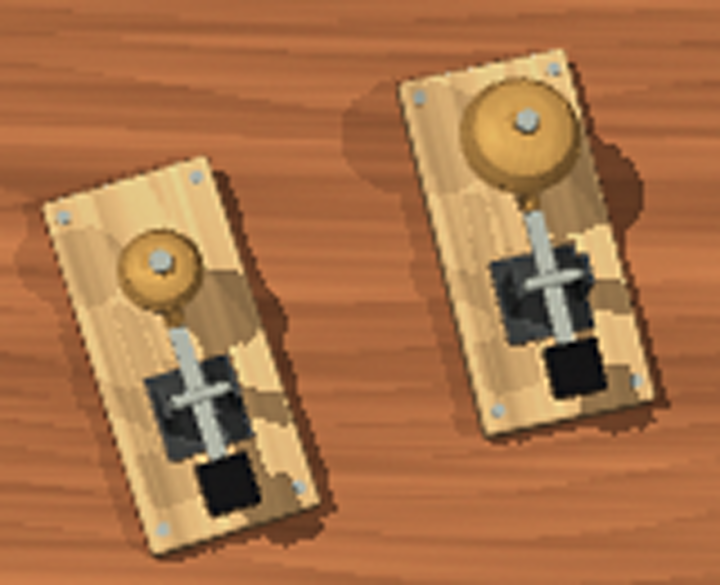

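The crop confirms it. The right-hand stand's bell is about 1.45 times the width of the small one (68/48 expected), so it is the middle one. Its pad is at (417.8,206.8), world ≈ (0.575,-0.252), and the stand axis yaw is about +13°. I move above it with the fingers shut, with the closing line across the stand.

Call:
{"name": "carry_out", "arguments": {"rows": "20 -58 5 2.5;20 -58 5 2.5;20 -58 5 2.5;20 -58 5 2.5;20 -58 0 2.5;20 -58 0 2.5;20 -58 0 2.5;20 -58 0 2.5;20 -58 0 2.5;20 -58 0 2.5", "claw": 0, "force": 20}}

```text
t: 2.05
eef_pos: [0.4781, 0.0335, 0.2705]
tool_rot: [0.001, -0.007, 1.0, 0.0]
contact_force: [1.1, 0.8, 0.4]
gripper_width: 0.003
grasp_force: 0.0
```

Call:
{"name": "carry_out", "arguments": {"rows": "20 -58 0 2.5;20 -58 0 2.5;20 -58 0 2.5;20 -58 0 2.5;17 -58 0 2;0 0 -40 0;0 0 -40 0;0 0 0 0;0 0 0 0"}}

```text
t: 3.18
eef_pos: [0.5754, -0.255, 0.1915]
tool_rot: [0.001, -0.111, 0.994, -0.0]
contact_force: [0.4, -1.3, 0.4]
gripper_width: 0.003
grasp_force: 0.0
```

```bash
python3 - <<'E'
from h import *
o=get_obs(); p=o["eef_pos"]; print(o["t"],p,o["tool_rot"],o["contact_force"],o["gripper_width"],o["q"].round(2))
for n in("top","side","wrist"):
    c=read_camera(n); im=c["img"].copy()
    for r in place_of(n,"bell_middle_key_pad"): print("pad",n,np.round(r["centre"],1),round(r["confidence"],2),atz(c,r["centre"],0.058).round(4))
    # fingertip and its drop point
    for P,col in((p-[0,0,.019],(0,255,0)),((p[0],p[1],.058),(0,0,255))):
        u=proj(c,P); cv2.circle(im,(int(u[0]),int(u[1])),3,col,1)
    if n=="side": im=cv2.resize(im[130:330,150:400],None,fx=3,fy=3)
    if n!="top": cv2.imwrite(f"pics/{n}1.png",im)
E
```

```text
3.175 [ 0.57538795 -0.25499897  0.19154178] [ 8.26790716e-04 -1.10822382e-01  9.93839792e-01 -4.28506565e-04] [ 0.4140146  -1.25659052  0.42150272] 0.0026684746519230703 [ 0.01  0.48  0.42  1.75 -0.23  0.95  2.32]
pad top [563.9 266.9] 0.67 [ 0.4342 -0.606   0.058 ]
pad side [265.9 223. ] 0.71 [ 0.5722 -0.2573  0.058 ]
pad side [271.5 168.5] 0.63 [ 0.4278 -0.6083  0.058 ]
pad side [326.5 213.5] 0.46 [ 0.3655 -0.2248  0.058 ]
pad wrist [312.8 228.8] 0.71 [ 0.575  -0.2545  0.058 ]
```

View pics/wrist1.png

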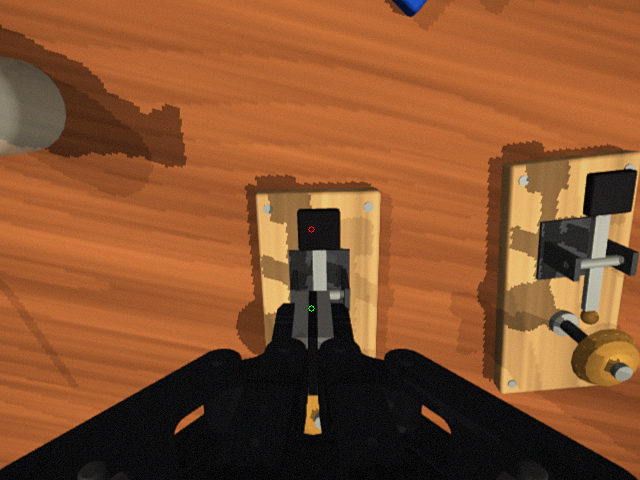

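View pics/side1.png

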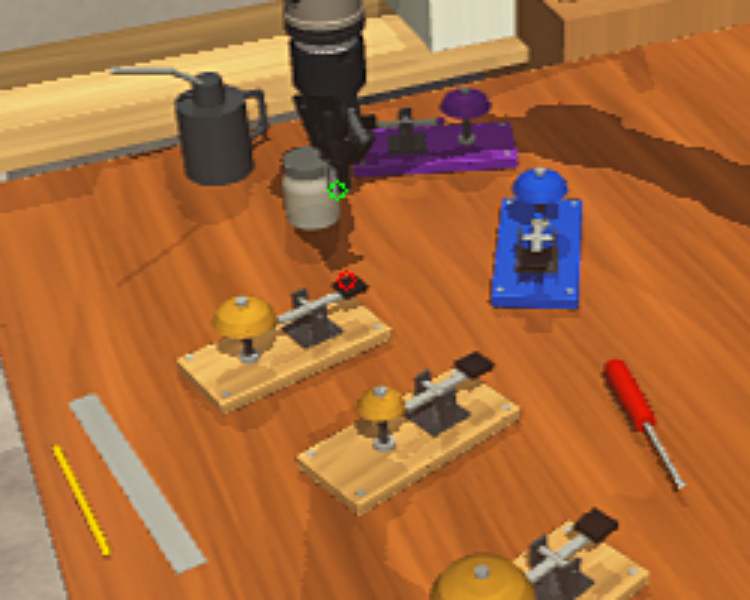

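The wrist picture shows the pad centred at (319,229) against my drop point at (311,229), about 5 mm off towards +y. In the side picture the drop point falls on the pad of the right stand. I correct for that and descend to about 8 mm above the pad.

Call:
{"name": "carry_out", "arguments": {"rows": "-2 5 -25 0;0 0 -40 0;0 0 -30 0;0 0 -10 0;0 0 0 0;0 0 0 0"}}

```text
t: 4.22
eef_pos: [0.5735, -0.2502, 0.0865]
tool_rot: [0.001, -0.111, 0.994, -0.0]
contact_force: [0.6, -0.1, 0.3]
gripper_width: 0.0
grasp_force: 0.0
```

```bash
python3 - <<'E'
from h import *
o=get_obs(); print(o["t"],o["eef_pos"],o["contact_force"])
a=read_camera("wrist")["img"]; b=read_camera("side")["img"]
cv2.imwrite("pics/w2.png",np.hstack([cv2.resize(a[150:400,200:440],(400,417)),cv2.resize(b[180:280,200:296],(400,417),interpolation=cv2.INTER_CUBIC)]))
E
```

```text
4.225 [ 0.57349919 -0.25019181  0.08646746] [ 0.59741979 -0.13261454  0.32923668]
```

View pics/w2.png

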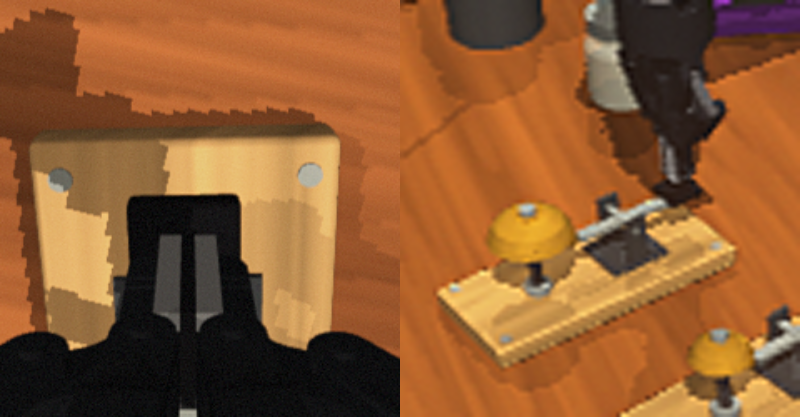

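The fingertips hover centred over the black pad (left panel, about (187,240)). Now I press slowly.

Call:
{"name": "carry_out", "arguments": {"rows": "0 0 -4 0;0 0 -4 0;0 0 -2 0;0 0 -2 0;0 0 -2 0;0 0 0 0"}}

```text
t: 5.08
eef_pos: [0.5722, -0.2498, 0.0709]
tool_rot: [-0.0, -0.111, 0.994, 0.0]
contact_force: [-1.8, -0.0, 3.2]
gripper_width: 0.004
grasp_force: 1.7
```

Call:
{"name": "carry_out", "arguments": {"rows": "0 0 -2 0;0 0 -2 0;0 0 0 0;0 0 0 0"}}

```text
t: 5.58
eef_pos: [0.5723, -0.2498, 0.067]
tool_rot: [-0.0, -0.111, 0.994, 0.0]
contact_force: [-3.0, 0.0, 4.6]
gripper_width: 0.003
grasp_force: 2.4
```

Call:
{"name": "carry_out", "arguments": {"rows": "0 0 -1 0;0 0 -1 0;0 0 0 0"}}

```text
t: 5.95
eef_pos: [0.5724, -0.2498, 0.0651]
tool_rot: [-0.0, -0.111, 0.994, 0.0]
contact_force: [-4.1, -1.0, 5.5]
gripper_width: 0.001
grasp_force: 3.3
```

Call:
{"name": "carry_out", "arguments": {"rows": "0 0 -1 0;0 0 0 0"}}

```text
t: 6.2
eef_pos: [0.5724, -0.2499, 0.0646]
tool_rot: [-0.0, -0.111, 0.994, 0.0]
contact_force: [-7.0, 0.6, 10.3]
gripper_width: -0.003
grasp_force: 6.0
```

The force jumped from 5.5 to 10 N over 0.5 mm, so the key is at its stop. Its height also matches (0.064 expected). I release smoothly and draw back up.

Call:
{"name": "carry_out", "arguments": {"rows": "0 0 2 0;0 0 3 0;0 0 4 0;0 0 5 0;0 0 10 0;0 0 30 0;0 0 50 0;0 0 60 0;0 0 60 0;0 0 0 0"}}

```text
t: 7.45
eef_pos: [0.5754, -0.251, 0.2943]
tool_rot: [0.005, -0.111, 0.994, -0.002]
contact_force: [0.8, -0.2, -1.0]
gripper_width: -0.004
grasp_force: 0.0
```

Call:
{"name": "carry_out", "arguments": {"rows": "-40 0 0 0;-40 0 0 0;0 0 0 0;0 0 0 0"}}

```text
t: 7.95
eef_pos: [0.4932, -0.2492, 0.2879]
tool_rot: [0.0, -0.111, 0.994, 0.0]
contact_force: [0.6, 0.6, 1.2]
gripper_width: 0.001
grasp_force: 0.0
```

```bash
python3 - <<'E'
from h import *
o=get_obs(); print(o["t"],o["eef_pos"],o["contact_force"])
b=read_camera("side")["img"]; a=cv2.imread("pics/side0.png")
s=np.s_[200:290,195:290]
cv2.imwrite("pics/s3.png",np.hstack([cv2.resize(x[s],(400,380),interpolation=cv2.INTER_CUBIC) for x in(a,b)]))
for n in("side","top"):
    c=read_camera(n)
    for k in("bell_middle","bell_middle_key_pad"):
        for r in place_of(n,k): print(n,k,np.round(r["centre"],1),round(r["confidence"],2))
E
```

```text
7.95 [ 0.49320255 -0.249191    0.28794584] [0.60810822 0.58926804 1.1532755 ]
side bell_middle [246.9 247. ] 0.94
side bell_middle [289.9 183.8] 0.66
side bell_middle [330. 213.] 0.65
side bell_middle_key_pad [264.9 224.2] 0.68
side bell_middle_key_pad [272.5 170. ] 0.67
side bell_middle_key_pad [326.9 213.1] 0.46
top bell_middle [543.3 298. ] 0.56
top bell_middle_key_pad [419.3 205. ] 0.77
top bell_middle_key_pad [565.7 267.6] 0.74
```

View pics/s3.png

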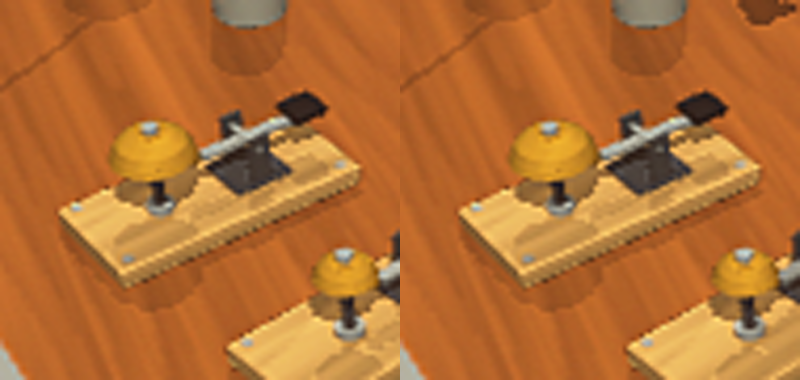

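The before and after crops match: the key is up again and the stand hasn't moved. The hand is clear at z 0.288, so I hand in.

```bash
python3 -c "
from station import *
print(hand_in())"
```

```text
the job is handed in; nothing more can be done
None
```

I pressed the middle-sized bell's key to its stop (about 10 N), it sprang back up, the hand is well back above the stands, no stand shift showed in the before/after pictures, and the job is handed in; no verdict came back.

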